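# Index the panel turntable to its next notch

## Task

With the fingertips, press the spring plunger of the turntable right in to unlock it, push the table round clockwise (seen from above) and let the plunger snap up again in the very next notch, one eighth of a turn on; do not overshoot that notch, and finish with the table locked there and the robot's hand clear. Only press and push: grasp and lift nothing, let the wooden block lying on the glass panel ride along untouched, and leave the things standing on the bench alone.

Things in the scene. Friction and masses are not known exactly. Their poses are not given: they have to be found in the camera images.
- turntable (a joint): Turning angle of the round table in rad: 0 in the notch where it starts (up to 0.025 of play either way), growing as the table turns clockwise seen from above; the next notch clockwise is one eighth of a turn on, at 0.785. Turns with slight friction (about 1 N at the plunger) and stays where it is left.
- table_axis (a point): Point on the upright axis about which the table turns, at the centre of its upper face, 47 mm above the bench. The table is a 168 mm plywood disc carrying a round leaded glass panel. Its base is bolted to the bench.
- index_disc (a point): Centre of the fixed 208 mm steel index disc (underside 20, top 30 mm above the bench) that shows round the table's edge; eight evenly spaced notches in its rim. The plunger's tooth stands in a notch and locks the table. Let up between notches, the tooth slides along under the disc and snaps up by itself into the next notch it comes to, which stops the table.
- plunger (a joint): How far the plunger is pressed down, in m: 0 = up, 0.013 = fully in, on its stop. A spring pushes it up with about 3 N at rest, 7 N fully in. Pressed in by more than about 0.010 its tooth is below the index disc and the table is free; riding under the disc it reads about 0.009.
- plunger_top (a point): Centre of the top face of the plunger's button (flat brass disc, 46 mm across), 118 mm from the table's axis; 58 mm above the bench when up, 45 mm when fully in. It is pressed straight down and turns with the table.
- ring_rim (a point): Centre of the open top of the upright steel ring round the button: inside 56 mm, outside 64 mm across, wall 4 mm, rim 72 mm above the bench (14 mm above the button when up), fixed to the table's edge. Shut fingertips go in from above, press the button down and push the ring's wall sideways to carry the table round; no need to turn the hand.
- setting_block: Loose beech block, 32 x 60 x 22 mm, about 30 g, lying flat on the glass panel on the side away from the plunger, as a weight; origin at the centre of its underside (47 mm above the bench), z up. It rides round with the table and is to be left alone.
- block_spot (a point): Point on the panel's upper face, fixed to the table, 30 mm from the axis on the side opposite the plunger; the block lies over it, its centre within about 10 mm.
- flux_jar: Bystander: dark jar with a black screw cap, 54 mm across, 74 mm high; loose on the bench, origin at the centre of its underside. Leave alone.
- patina_jar: Bystander: dark jar with a red screw cap, 60 mm across, 61 mm high; loose on the bench, origin at the centre of its underside. Leave alone.
- cup_nails: Bystander: clear plastic pot with nails in it, 107 mm across, 98 mm high; loose on the bench, origin at the centre of its underside. Leave alone.
- cup_glass: Bystander: clear plastic pot with glass crumbs in it, 101 mm across, 90 mm high; loose on the bench, origin at the centre of its underside. Leave alone.
- eraser: Bystander: eraser in its sleeve, 19 x 42 x 12 mm; loose on the bench, origin at the centre of its underside. Leave alone.

How it is judged (in metres and radians):
On the way, in this order (a step that is already met when the one before it is completed fails the run):
1. the plunger is pressed in far enough to unlock, with the table still in its first notch (value of joint plunger above 0.0105 m and value of joint turntable between -0.06 and 0.06 rad), for 0.1 s.
2. the table is pushed round clockwise, clear of the first notch (value of joint turntable above 0.3 rad).
At the end, for the whole second after the job is handed in: The table stands at 0.785 rad (within 0.05) with the plunger up (less than 3 mm in), at rest; the block lies flat on the panel within 30 mm of its spot and not lifted; each bystander is within 20 mm of where it stood (value of joint turntable between 0.735 and 0.835 rad and value of joint plunger below 0.003 m and velocity of joint turntable between -0.05 and 0.05 rad/s and angle between setting_block's own z axis and vertical below 0.15 rad and horizontal distance between setting_block and block_spot below 0.03 m and z of setting_block in the frame of block_spot below 0.005 m and linear speed of setting_block below 0.02 m/s and distance of each of flux_jar, patina_jar, cup_nails, cup_glass, eraser from where it was at the start of the episode below 0.02 m); the robot touches nothing.
It fails at once if the table is turned past the next notch (by more than about 9 degrees) (value of joint turntable above 0.94 rad).
It fails at once if the table is turned the wrong way (value of joint turntable below -0.15 rad).
It fails at once if the block on the panel is lifted, tipped or slid out of place (angle between setting_block's own z axis and vertical above 0.3 rad or z of setting_block in the frame of block_spot above 0.01 m or horizontal distance between setting_block and block_spot above 0.035 m).
It fails at once if the robot touches the block (contact force between any of the fingers, the arm and setting_block above 0.5 N).
It fails at once if a bystander is moved or lifted (distance of any of flux_jar, patina_jar, cup_nails, cup_glass, eraser from where it was at the start of the episode above 0.025 m).
It also fails if it takes over 40 s, if anything falls off the work surface, if the arm or the gripper's body presses on something with over 40 N, if the wrist force passes 120 N, or if a joint passes its speed limit or range.

## Robot

A 6-joint arm with a two-finger parallel gripper is mounted at the origin on a cart in front of the work surface, level with it; the furniture and walls round the work are solid. World frame = base frame: x ahead of the robot, y to its left, z up, the work surface at z = 0. Lengths are in mm, angles in rad, forces in N, time in s.
With the tool pointing down it reaches from about 250 to 800 mm from the base axis. Payload 8.5 kg.
Tool frame: the origin (TCP) lies at the very end of the fingers, on their centre line; the grasp point (between the pads) lies env.tcp_to_grasp behind it (env.tcp_to_grasp is the distance from the TCP to the grasp point, in mm); y points along the fingers, z is the direction in which the jaws open and shut, and the axes are right-handed (so a half turn about y gives the same grasp; the last joint's range is limited). The gripper opens to 85 mm and grips with 20 to 120 N. Pads are 22 mm wide; open, the fingers measure 114 mm over their backs; the gripper's body (76 mm by 85 mm) begins 54 mm behind the grasp point. The pads swing forward as they close: fully open they stand 13 mm farther back than shut.
Start: joints at [-1.209, 0.238, -0.013, 1.319, 0, 1.571], TCP at [185.809, -490.968, 198.376] pointing down, gripper open.
Joint ranges: [-2.66, 2.66], [-1.03, 1.9], [-1.14, 1.46], [-1.82, 2.27], [-1.45, 1.34], [-3.14, 3.14]. Speed limits (rad/s): [2.22, 2.22, 2.79, 3.14, 3.14, 3.14].

## Interface

Orientations are given as a 3x3 rotation matrix whose columns are the frame's x, y, z axes.
In Python, from workcell import env, jaws, cams, workorder gives the robot as it stands. The module is installed in compiled form; this text tells all that it offers. Calls block until the motion is done:
- env.reach(position, orientation): joint-space move of the TCP to a pose.
- env.line_to(position, orientation=None, vel=150, force_limit=None): straight line of the TCP; orientation=None keeps the orientation; vel is the mean speed in mm/s. With force_limit (N) it stops when the force on the tool has changed by that much, and returns True; else False.
- env.move_joints(angles): joint-space move.
- jaws.command_gripper(opening, force=None): opening from 0.0 (shut) to 1.0 (fully open); force is the grip in N (None keeps the last); returns when the fingers have stopped.
- env.wait(seconds).
- env.ik(position, orientation): joint angles nearest the present ones, or None.
- cams.read_camera(name): name is "scene" or "top"; returns (picture, depth): 384x512x3 uint8, red, green, blue; 384x512 float32, mm along the optical axis (not along the pixel's ray), 0 where there is no reading.
- cams.camera_info(name): a dict with "fx", "fy", "cx", "cy" (pixels), "position" and "orientation" of the camera in the world. Camera axes: x right, y up, looking along -z (the intrinsics and any distortion apply to the point x, -y, -z); pixel columns grow to the right and rows downward; lengths in mm; the calibration is good to about 2 mm. A picture is of the moment at which its call begins. camera_info takes no time and is no camera call.
A pose or a line that the arm cannot do raises env.Unreachable and nothing moves.
- workorder.hand_in(): hands the job in, once; it reports no verdict.
Readings, each from a call of its own:
- env.get_time(): time.
- env.get_joint_pos(): joint angles.
- env.get_joint_velocities(): joint speeds.
- env.get_joint_efforts(): joint torques, N m.
- env.get_tcp_pos(): TCP position.
- env.get_tcp_rot(): TCP orientation.
- env.get_force(): force on the tool from outside, world axes, zero at the start.
- env.get_wrist_torque(): the same for the moment, N m.
- env.get_grip_width(): opening from 0.0 (shut) to 1.0 (fully open).
Only numpy, scipy, OpenCV 4.12 (cv2) and the standard library are available. Lean on these libraries where they do the work, as an engineer would, in place of code of your own. Each camera call takes 0.05 s, during which the arm holds its last target. There are 200 camera calls.

## Working session

There is one attempt and no reset: what is moved stays moved. The work goes in short steps, each a Python script; the robot and the scene stay as the last script left them, time stands still between calls to the robot, and variables do not carry over. Pictures are saved under pics/ and viewed, about 8 in all and at most 12, crops included, and the job is handed in when it is done.

```bash
mkdir -p pics
cat > h.py <<'E'
import numpy as np, cv2
from workcell import env, jaws, cams, workorder
def shot(n,f=None):
    p,d=cams.read_camera(n)
    if f: cv2.imwrite('pics/'+f,p[:,:,::-1])
    return p,d
def cloud(n,d):
    i=cams.camera_info(n); v,u=np.mgrid[:d.shape[0],:d.shape[1]]
    c=np.stack([(u-i['cx'])/i['fx']*d,-(v-i['cy'])/i['fy']*d,-d],-1)
    return c@np.array(i['orientation']).T+np.array(i['position'])
E
python3 - <<'E'
from h import *
for n in('top','scene'):
    p,d=shot(n,n+'0.png'); np.savez(n+'0.npz',p=p,d=d); print(n,cams.camera_info(n),(d>0).mean())
print(env.get_time(),env.get_tcp_rot(),env.tcp_to_grasp)
E
```

```text
top {'fx': 358.1927293748387, 'fy': 358.1927293748387, 'cx': 258.281107338008, 'cy': 185.99840333791076, 'position': array([550.36340182, 193.39509996, 944.33543871]), 'orientation': array([[-0.01616054,  0.99826752, -0.05657557],
       [-0.99960112, -0.01744103, -0.02221305],
       [-0.02316131,  0.05619403,  0.99815118]])} 0.99591064453125
scene {'fx': 416.4832159207467, 'fy': 416.4832159207467, 'cx': 261.39650842870213, 'cy': 192.9247329522556, 'position': array([102.12248158, 821.7864565 , 596.46929163]), 'orientation': array([[-0.7872107 ,  0.3317938 , -0.51981938],
       [-0.61631956, -0.45227135,  0.6446711 ],
       [-0.02120154,  0.82786684,  0.56052385]])} 0.996185302734375
0.1 [[-9.35266988e-01 -4.36750933e-04  3.53942749e-01]
 [-3.53943018e-01  1.19846311e-03 -9.35266221e-01]
 [-1.57089324e-05 -9.99999186e-01 -1.27546792e-03]] 18.700000000000003
```

View pics/top0.png

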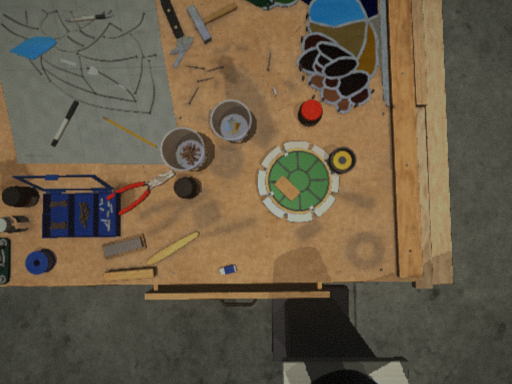

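View pics/scene0.png

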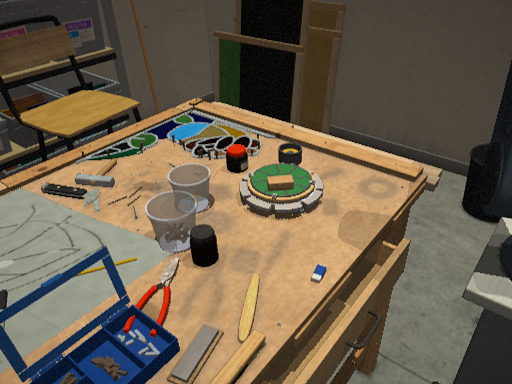

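The top view shows the table centred at about (298,181) and the ring with its brass button at about (342,160). The block is at (287,187) and the red jar at (311,111). Clockwise takes the plunger to about (342,200), where it's clear. Next I'll measure these.

```bash
cat >> h.py <<'E'
def ray(n,uv,z):
    i=cams.camera_info(n); R=np.array(i['orientation']);o=np.array(i['position'])
    r=R@np.array([(uv[0]-i['cx'])/i['fx'],-(uv[1]-i['cy'])/i['fy'],-1]); return o+r*(z-o[2])/r[2]
def find(p,d,box=(240,120,370,235)):
    """table centre from green glass circle, ring centre from rim (z 62..80) near dark ring"""
    u0,v0,u1,v1=box
    hsv=cv2.cvtColor(p,cv2.COLOR_RGB2HSV); m=cv2.inRange(hsv,(50,80,40),(85,255,255)); m[:v0]=0;m[v1:]=0;m[:,:u0]=0;m[:,u1:]=0
    c=np.argwhere(m)[:,::-1]; (cx,cy),r=cv2.minEnclosingCircle(cv2.convexHull(c.astype(np.float32)))
    C=ray('top',(cx,cy),47)
    y=cv2.inRange(hsv,(20,100,90),(35,255,255)); y[:v0]=0;y[v1:]=0;y[:,:int(cx)+20]=0;y[:,u1:]=0
    b=np.argwhere(y)[:,::-1].mean(0); P=ray('top',b,58)
    X=cloud('top',d); q=X[(abs(X[...,2]-72)<5)&(np.hypot(X[...,0]-P[0],X[...,1]-P[1])<40)]
    (rx,ry),rr=cv2.minEnclosingCircle(q[:,:2].astype(np.float32))
    return C,r,b,P,y.sum()/255,(rx,ry,rr,len(q)),X
E
python3 - <<'E'
from h import *
z=np.load('top0.npz');p,d=z['p'],z['d']
C,r,b,P,n,q,X=find(p,d); print(C,r,b,P,n,q); print('dist',np.hypot(*(P-C)[:2]),np.hypot(q[0]-C[0],q[1]-C[1]))
k=X[(abs(X[...,2]-30)<5)&(np.hypot(X[...,0]-C[0],X[...,1]-C[1])<115)]; print('disc',cv2.minEnclosingCircle(k[:,:2].astype(np.float32)))
print(X[155:166,342,2].round(), X[181,298],X[111,311])
c=p[110:250,230:380,::-1]; cv2.imwrite('pics/c.png',cv2.resize(c,None,fx=4,fy=4,interpolation=2))
E
```

```text
[613.42953837 112.62071889  47.        ] 29.144798278808594 [337.22796353 165.41033435] [648.20499947  16.92607719  58.        ] 329.0 (661.4562377929688, 5.577173233032227, 31.56378936767578, 87)
dist 101.8174697520282 117.32384465972996
disc ((615.0271606445312, 112.45803833007812), 104.50350189208984)
[ 58.  58.  60.  56. 944.  61.  58.  58.  55.  62.  59.] [612.09358297 113.55467345  46.02844202] [784.5390506   79.01802015  63.73869813]
```

View pics/c.png

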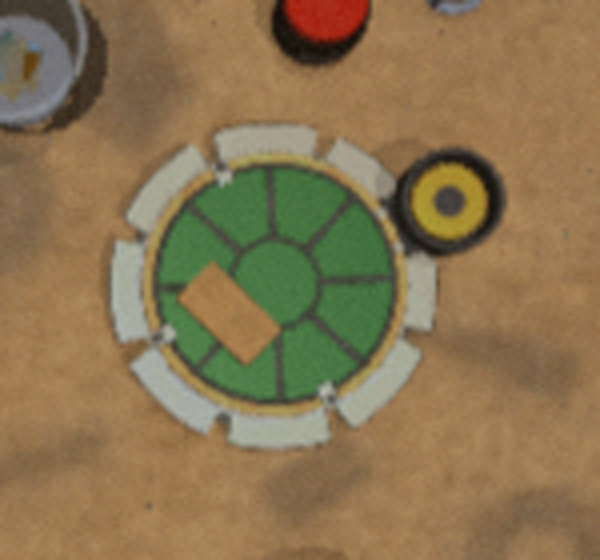

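The crop puts the ring centre at about (342.5,160.2) px. The rim cloud gives (661.5,5.6), radius 31.6 and 117.3 mm from the axis, which matches the 32 and 118 stated. The yellow mask picked up the plywood edge, so I'm discarding it. I'll go above the ring with the jaws shut, then look.

```bash
cat >> h.py <<'E'
A=np.array([614.2,112.5]); RT=np.array([[0,0,1.],[-1,0,0],[0,-1,0]])
E
python3 - <<'E'
from h import *
print(ray('top',(342.5,160.2),58),ray('top',(342.5,160.2),72))
jaws.command_gripper(0.0,force=40)
print(env.get_grip_width())
env.reach([661,6,150],RT); env.line_to([661,6,92],vel=100)
print(env.get_tcp_pos(),env.get_joint_pos(),env.get_force(),env.get_time())
p,d=shot('scene'); c=p[110:240,210:350,::-1]; cv2.imwrite('pics/s1.png',cv2.resize(c,None,fx=4,fy=4,interpolation=2))
E
```

```text
[660.91697998   3.57084212  58.        ] [659.17074483   6.56918733  72.        ]
-0.0058627753235504735
[661.32552263   5.8539392   92.48579796] [ 8.86600748e-03  5.17406636e-01  1.43106781e-01  1.19583371e+00
 -2.80573978e-05  1.57987863e+00] [-0.22877453  0.31706789  1.19413727] 4.05
```

View pics/s1.png

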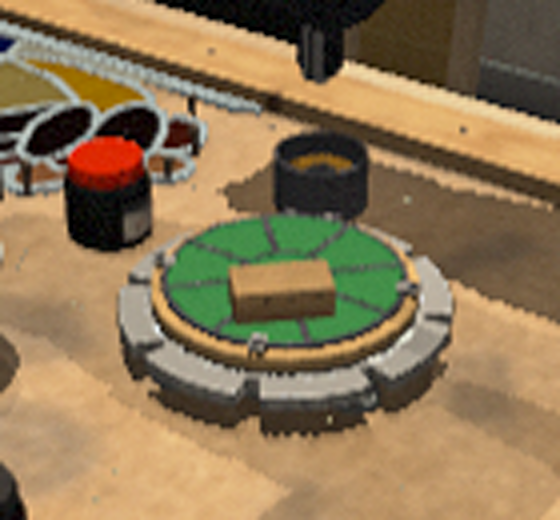

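The fingertips are at crop (320,80) and the ring's mouth at (322,155). That gap is larger than 20 mm should give, so I'm checking it numerically.

Run:
```python
from h import *
i=cams.camera_info('scene')
def proj(P):
    c=np.array(i['orientation']).T@(np.array(P)-i['position']); return (i['cx']+i['fx']*c[0]/-c[2], i['cy']-i['fy']*c[1]/-c[2])
for P in ([661,6,92],[661,6,72],[661,6,58],[614,112,47]):
    u,v=proj(P); print(P,(u,v),'crop',((u-210)*4,(v-110)*4))
p,d=shot('scene'); X=cloud('scene',d)
for v in range(118,152,2): print(v,X[v,290].round())
p,d=shot('top'); X=cloud('top',d)
t=X[(abs(X[...,0]-661)<60)&(abs(X[...,1]-6)<60)&(X[...,2]>75)];print(len(t),t.min(0),t.max(0))
```

```text
[661, 6, 92] (np.float64(289.2554743556243), np.float64(141.10834564359007)) crop (np.float64(317.0218974224972), np.float64(124.43338257436028))
[661, 6, 72] (np.float64(289.13325734110134), np.float64(147.84167875397497)) crop (np.float64(316.53302936440537), np.float64(151.3667150158999))
[661, 6, 58] (np.float64(289.04916344660217), np.float64(152.47468510274447)) crop (np.float64(316.19665378640866), np.float64(169.8987404109779))
[614, 112, 47] (np.float64(280.0272388509672), np.float64(178.40490766923995)) crop (np.float64(280.1089554038688), np.float64(273.6196306769598))
118 [655.  14. 162.]
120 [653.  15. 158.]
122 [655.  13. 151.]
124 [655.  13. 145.]
126 [656.  12. 139.]
128 [656.  11. 133.]
130 [656.  11. 127.]
132 [ 773. -161.   21.]
134 [ 766. -150.   21.]
136 [ 759. -141.   20.]
138 [ 758. -140.   13.]
140 [ 758. -140.    6.]
142 [678. -22.  73.]
144 [675. -19.  69.]
146 [676. -20.  62.]
148 [672. -15.  59.]
150 [666.  -6.  59.]
15651 [601.00752895 -42.01903368  75.19339217] [720.70461962  62.534532   641.31140073]
```

The visible fingers end at z≈125, although the TCP reads 92. The gripper's body is where it should be. I'll let touch settle it with a guarded slow descent: contact with the button should come at 58 by the TCP, or around 25 if the picture is right.

Run:
```python
from h import *
print(env.line_to([660.5,6,66],vel=40,force_limit=4),env.get_tcp_pos(),env.get_force())
print(env.line_to([660.5,6,52],vel=15,force_limit=2.5),env.get_tcp_pos(),env.get_force(),env.get_time())
p,d=shot('scene'); c=p[110:240,210:350,::-1]; cv2.imwrite('pics/s2.png',cv2.resize(c,None,fx=4,fy=4,interpolation=2))
```

```text
False [660.62422208   6.0158368   66.1054591 ] [-0.10402636  0.98005786 -0.13293092]
False [660.58091457   6.01828454  52.10346497] [0.37600816 0.23711248 0.39735551] 6.0833
```

View pics/s2.png

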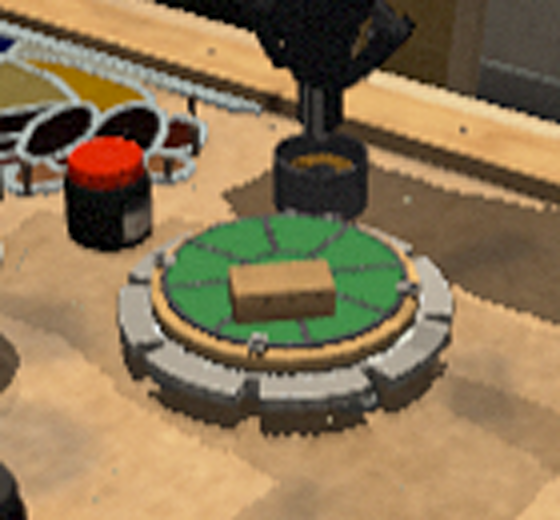

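There was no contact at 52 and the picture agrees: the tips at crop (320,132) are still just above the rim. The fingers really end about 33 mm short of the stated TCP, while x and y look right. I'll continue guarded and find the button by touch.

Run:
```python
from h import *
a=env.line_to([660.5,6,33],vel=20,force_limit=3);print(a,env.get_tcp_pos(),env.get_force())
if not a:
    a=env.line_to([660.5,6,16],vel=8,force_limit=2.2);print(a,env.get_tcp_pos(),env.get_force(),env.get_time())
p,d=shot('scene'); c=p[110:240,210:350,::-1]; cv2.imwrite('pics/s3.png',cv2.resize(c,None,fx=4,fy=4,interpolation=2))
```

```text
False [660.60615668   6.01473818  33.14596807] [-0.74670666  1.20447922 -0.63564259]
True [660.43939622   5.98465278  24.45285393] [1.84092112 0.12205895 2.97316917] 8.375
```

View pics/s3.png

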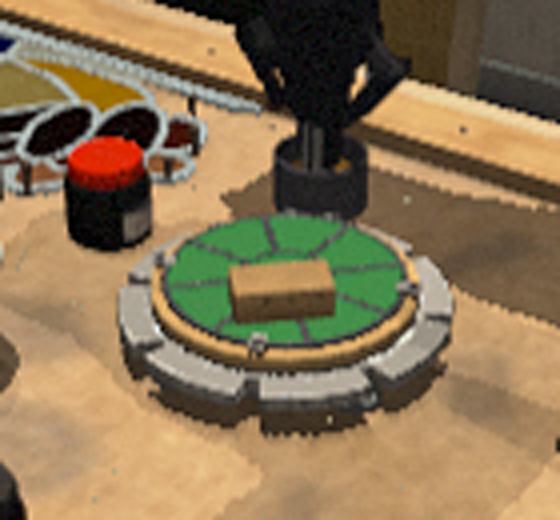

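The tips are inside the ring on the button. Contact came at TCP z 24.5, so tip height is TCP z + 33.5. Next I'll press down to the stop.

Run:
```python
from h import *
a=env.line_to([660.5,6,8.5],vel=12,force_limit=9);print(a,env.get_tcp_pos(),env.get_force())
env.wait(0.3); print(env.get_tcp_pos(),env.get_force(),env.get_time())
```

```text
True [660.65466071   6.06213528  12.33921244] [-0.60391177 -0.17226578  6.52254718]
[660.6573783    6.10256786  12.31839901] [1.00819341 0.63700567 7.19324608] 9.6833
```

It's on the stop: 12.2 mm of travel at 7.2 N. Now I'll push round the arc while it's held in.

Run:
```python
from h import *
p=env.get_tcp_pos(); th0=np.arctan2(p[1]-A[1],p[0]-A[0]); print(np.degrees(th0))
for k in range(1,7):
    t=th0-0.09*k
    s=env.line_to([A[0]+117.5*np.cos(t),A[1]+117.5*np.sin(t),11.9],vel=40,force_limit=15)
    print(k,s,env.get_tcp_pos().round(1),env.get_force().round(1))
    if s: break
print(env.get_time())
p,d=shot('top'); c=p[110:250,230:380,::-1]; cv2.imwrite('pics/t4.png',cv2.resize(c,None,fx=4,fy=4,interpolation=2))
```

```text
-66.41199188914692
1 False [650.8   1.4  12.1] [-1.4  1.9  8.8]
2 False [640.7  -1.8  12.2] [-0.5  0.4  8.3]
3 False [630.4  -3.8  12.1] [0.2 0.  7.8]
4 False [619.9  -4.9  12.2] [-0.6 -1.4  7.9]
5 False [609.3  -5.   12.2] [-1.  -0.7  8.4]
6 False [598.8  -4.1  12.2] [-1.3 -0.6  7.7]
12.1833
```

View pics/t4.png

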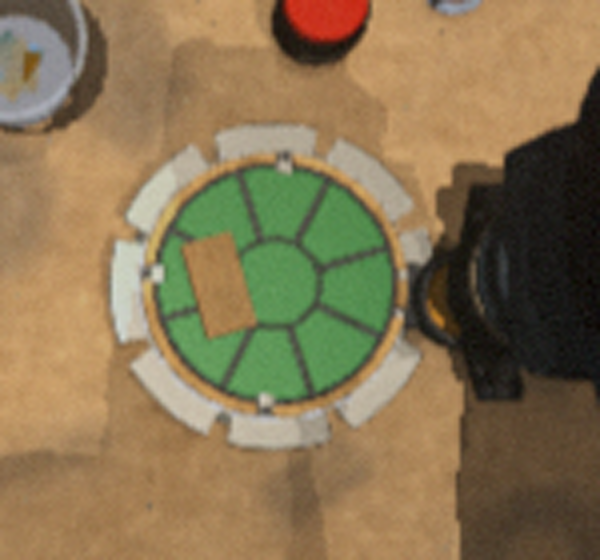

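The clip at (225,177) has moved to (285,160), so the table has turned about 0.52 rad, and the block rode along. Now I'll let the plunger up by raising the tips to about 62 mm. They stay inside the ring, so I can push the wall gently until it snaps and stops.

Run:
```python
from h import *
p=env.get_tcp_pos(); env.line_to([p[0],p[1],28],vel=40); print(env.get_force().round(1))
th0=np.radians(-66.3)
for a in np.arange(0.58,0.96,0.04):
    t=th0-a
    s=env.line_to([A[0]+117.5*np.cos(t),A[1]+117.5*np.sin(t),28],vel=25,force_limit=9)
    f=env.get_force(); ft=f[0]*np.sin(t)-f[1]*np.cos(t)
    print(round(a,2),s,env.get_tcp_pos().round(1),f.round(1),'tang',round(ft,1))
    if s or ft<-8: break
print(env.get_time())
p,d=shot('top'); c=p[110:250,230:380,::-1]; cv2.imwrite('pics/t5.png',cv2.resize(c,None,fx=4,fy=4,interpolation=2))
```

```text
[-0.7  0.3 -0.6]
0.58 False [594.4  -3.4  27.8] [ 0.3 -0.3 -0.3] tang -0.3
0.62 False [590.   -2.5  28.1] [-0.1  0.8  0. ] tang 0.2
0.66 False [585.7  -1.4  28.2] [ 1.2  0.3 -0.2] tang -1.1
0.7 False [ 5.811e+02 -1.000e-01  2.820e+01] [ 3.4 -0.1  0.3] tang -3.3
0.74 False [576.5   1.3  28.1] [2.6 1.3 0.9] tang -2.0
0.78 False [572.    2.8  28. ] [3.3 0.8 1.7] tang -2.8
0.82 False [567.6   4.5  28. ] [4.2 0.6 1. ] tang -3.6
0.86 False [562.2   6.5  27.5] [0.4 0.4 0.5] tang -0.2
0.9 False [558.9   8.7  27.9] [-0.   0.6 -0.4] tang 0.3
0.94 False [555.3  11.   28.1] [ 0.7 -0.5  0.2] tang -0.9
16.175
```

View pics/t5.png

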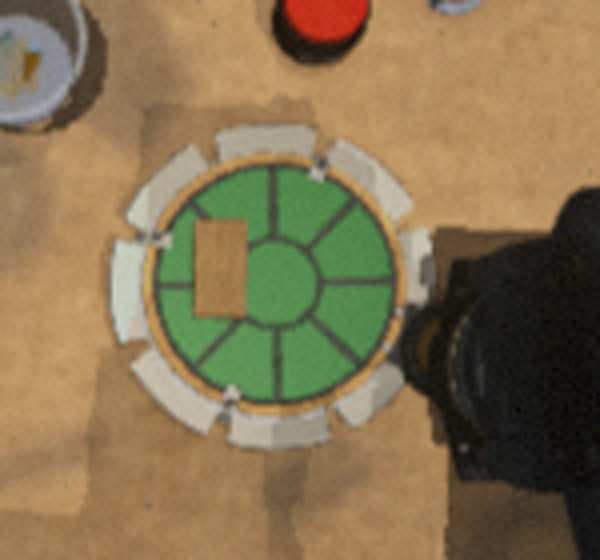

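The clip is now at (318,168) and the spokes coincide with their starting directions, so the table has turned about 45°. The push force dropped at the snap. I'll do a short guarded push to feel that the table is locked, then back off, lift clear and look.

Run:
```python
from h import *
th0=np.radians(-66.3); pt=lambda a,z:[A[0]+117.5*np.cos(th0-a),A[1]+117.5*np.sin(th0-a),z]
s=env.line_to(pt(0.98,28),vel=12,force_limit=7); print(s,env.get_tcp_pos().round(1),env.get_force().round(1))
env.line_to(pt(0.80,28),vel=30); print(env.get_force().round(1))
env.line_to(pt(0.80,110),vel=80)
env.reach([330,-250,200],RT); print(env.get_tcp_pos(),env.get_time())
p,d=shot('top','full6.png'); X=cloud('top',d)
q=X[(abs(X[...,2]-72)<5)&(np.hypot(X[...,0]-571.7,X[...,1]-2.4)<45)]
c,r=cv2.minEnclosingCircle(q[:,:2].astype(np.float32)); v=np.array(c)-A
print('ring',c,r,np.hypot(*v),'turn',np.radians(-66.1)-np.arctan2(v[1],v[0]))
b=X[np.hypot(X[...,0]-c[0],X[...,1]-c[1])<17]; print('button z',np.median(b[:,2]))
c=p[110:250,230:380,::-1]; cv2.imwrite('pics/t6.png',cv2.resize(c,None,fx=4,fy=4,interpolation=2))
```

```text
True [554.9  11.4  28.2] [ 2.8 -2.1  0.3]
[-0.6 -0.5 -0.4]
[ 330.59613455 -249.77144096  199.76032977] 19.7917
ring (570.1504516601562, 3.308262348175049) 32.036956787109375 117.74208372697164 turn 0.8005802751589068
button z 58.62269934007912
```

View pics/t6.png

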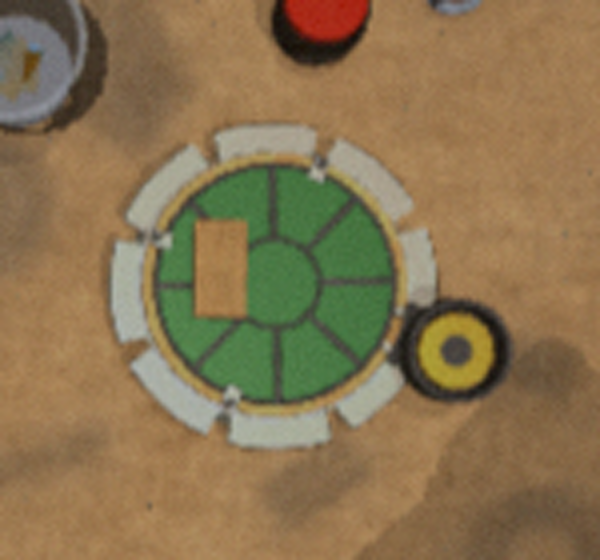

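The ring is at crop (456,350), covering the notch. The table has turned about 0.80 rad, the button is up at 58.6 mm, and the block and red jar are undisturbed. Handing in.

```bash
python3 -c "
from h import *
workorder.hand_in(); print(env.get_time())"
```

```text
the job is handed in; nothing more can be done
the job is handed in; nothing more can be done
```

I unlocked the table, turned it clockwise by one notch and handed the job in after about 20 s of robot time. I pressed the plunger to its stop and pushed the table to about 0.52 rad with the plunger held in. Then I raised the fingertips inside the ring and pushed its wall until the plunger snapped up.

**Last checks:**
- **Table:** measured at about 0.80 rad against 0.785, which is within the measuring error and the play. It resisted a guarded push at the end, so it felt locked.
- **Plunger:** the button top was at 58.6 mm, so it is up.
- **Block:** it rode round with the table and still lies flat in place by eye. I did not measure its offset.
- **Bystanders:** the red jar and the glass pot's edge looked unmoved in the last crop. I did not check the black-capped jar, the nail pot or the eraser again, but the arm stayed away from them.
- **Hand:** clear, at 200 mm height.

**Disagreements:**
- **Fingertip height:** with the jaws shut, the fingertips ended about 33 mm short of the stated TCP. The camera and the touch on the button both showed it, so I took heights from that contact instead.
- **Discarded measurement:** my first colour mask for the button picked up the plywood edge. I used the ring's rim from the depth image instead.

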